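# Set out the painting desk

## Robot

A 6-joint arm with a two-finger parallel gripper is mounted at the origin on the work surface. World frame = base frame: x ahead of the robot, y to its left, z up, the work surface at z = 0. Lengths are in m, angles in rad, forces in N, time in s.
With the tool pointing down it reaches from about 0.275 to 0.75 m from the base axis. Payload 10.2 kg.
Tool frame: the origin (TCP) lies midway between the tips of the shut fingers; the grasp point (between the pads) lies 19 mm behind it (env.hold_point_z is the distance from the TCP to the grasp point, in m); x points along the fingers, z is the direction in which the jaws open and shut, and the axes are right-handed (so a half turn about x gives the same grasp; the last joint's range is limited). The gripper opens to 85 mm and grips with 20 to 120 N. Pads are 22 mm wide; open, the fingers measure 114 mm over their backs; the gripper's body (76 mm by 85 mm) begins 54 mm behind the grasp point. The pads swing forward as they close: fully open they stand 13 mm farther back than shut.
Start: joints at [-1.48, 0.313, 1.498, -0, 1.331, -0.223], TCP at [0.162, -0.499, 0.231] pointing down, gripper open.
Joint ranges: [-2.94, 2.94], [-0.97, 2.17], [0.19, 2.56], [-1.23, 4.37], [0.02, 3.11], [-2.88, 2.88]. Speed limits (rad/s): [2.39, 2.39, 3.01, 3.14, 3.14, 3.14].

## Interface

Orientations are given as a unit quaternion [x, y, z, w].
In Python, from bench import env, kinematics, monitor, eyes, job gives the robot as it stands. The module is installed in compiled form; this text tells all that it offers. Calls block until the motion is done:
- env.reach(position, orientation): joint-space move of the TCP to a pose.
- env.movel(position, velocity=0.15, frame=None, guard=None): straight line of the TCP; frame=None keeps the orientation; velocity is the mean speed in m/s. With guard (N) it stops when the force on the tool has changed by that much, and returns True; else False.
- env.set_joints(angles): joint-space move.
- env.release() and env.close_gripper(effort=None): open the fingers fully, or close them until they stop; effort is the grip in N (None keeps the last).
- env.hold(seconds).
- kinematics.ik(position, orientation): joint angles nearest the present ones, or None.
- monitor.sense(): the state.
- eyes.grab_frame(name): name is "scene" or "top"; returns a dict with "frame" (420x560x3 uint8, red, green, blue), "mtx" (3x3 intrinsics, pixels), "view" (4x4, takes a point from world to camera coordinates). Camera axes: x right, y down, z forward; pixel columns grow to the right and rows downward; lengths in m; the calibration is good to about 2 mm. A picture is of the moment at which its call begins. There is no depth.
A pose or a line that the arm cannot do raises env.MotionError and nothing moves.
- job.hand_in(): hands the job in, once; it reports no verdict.
The state is a dict: "clock": time; "joints": joint angles; "qvel": joint speeds; "joint_efforts": joint torques, N m; "position": TCP position; "ee_rot": TCP orientation; "contact_force": force on the tool from outside, world axes, zero at the start; "ft_torque": the same for the moment, N m; "finger_gap": opening from 0.0 (shut) to 1.0 (fully open).
Only numpy, scipy, OpenCV 4.12 (cv2) and the standard library are available. Lean on these libraries where they do the work, as an engineer would, in place of code of your own. Each camera call takes 0.05 s, during which the arm holds its last target.

## Task

Set the desk out for painting the model: stand the three blue paint pots upright in the three compartments of the plywood tray, one in each, in the order they will be used, with the dark blue in the compartment nearest the palette, the light blue in the one farthest from it and the mid blue between them. Stand the empty green rinse cup on the cork coaster behind the palette, wholly on it, and stand the grey walker model upright on top of the painting handle, with its whole base on the black pad. Let go of everything, leave the red pot where it is, and tip nothing over.

Things in the scene. Friction and masses are not known exactly. Their poses are not given: they have to be found in the camera images.
- pot_dark_c (a point): Dark blue paint pot: navy screw-top pot with a navy cap and a white label band, round, 34 mm in diameter and 60 mm tall, upright on the desk; point on its axis half-way up (30 mm above its underside), z up
- pot_mid_c (a point): Mid blue paint pot: strong blue screw-top pot with a strong blue cap and a white label band, round, 34 mm in diameter and 60 mm tall, upright on the desk; point on its axis half-way up (30 mm above its underside), z up
- pot_light_c (a point): Light blue paint pot: pale sky-blue screw-top pot with a pale sky-blue cap and a white label band, round, 34 mm in diameter and 60 mm tall, upright on the desk; point on its axis half-way up (30 mm above its underside), z up
- pot_red_c (a point): Red paint pot: red screw-top pot with a red cap and a white label band, round, 34 mm in diameter and 60 mm tall, upright on the desk; point on its axis half-way up (30 mm above its underside), z up. Not part of the job: it stays where it is
- cup_c (a point): Rinse cup: empty open green plastic cup with nearly straight sides, 54 mm outside diameter (wall 3 mm), 74 mm tall, upright; point on its axis half-way up (37 mm above its underside), z up
- walker_c (a point): Walker model: small grey-primed two-legged science-fiction walking machine on a black round base 32 mm in diameter and 4 mm thick; 54 mm tall over all. Its boxy hull, from 20 to 46 mm above the underside, is 24 mm wide (along y, flat sides, the way to grip it) and 22 mm deep (along x, with an engine pack to +x); two short gun barrels point to -x, reaching 25 mm from the axis at 31 mm height. Point on its axis 27 mm above the underside of the base, z up
- tray: Paint tray: shallow fixed plywood tray, 180 mm long (along its y) and 64 mm wide (along its x), to the left or right of the palette with one end towards it. Two cross walls part it into three open compartments in a row, centred at y = -58, 0 and +58 mm on its centre line, each at least 55 mm by 56 mm inside. Floor 3 mm thick; walls 3 mm thick and 9 mm high above the desk. Origin: centre of its underside, z up
- coaster: Cork coaster: fixed round cork disc, 84 mm in diameter, 5 mm thick, on the desk behind the palette (the far side, away from the robot). Origin: centre of its underside, z up
- palette: Wet palette: fixed open ceramic tray in pale grey-green glaze with a cream paper sheet inside, 115 mm (x) by 150 mm (y; 156 mm over two small side lugs), 22 mm high, its lid off. Origin: centre of its underside, z up
- handle: Painting handle: loose round waisted dark wooden grip standing upright, 72 mm tall, foot 52 mm in diameter, waist 34 mm, with a flat black rubber pad on top 50 mm in diameter; 0.2 kg; it stands on the other side of the palette from the tray. Origin: centre of its underside, z up
There are look-alikes about, which are no part of the job. Leave any yellow look-alike of the part that bears walker_c alone.

How it is judged:
At the end, for the whole second after the job is handed in: Dark blue pot in the compartment nearest the palette, mid in the middle, light in the farthest, each on the floor within 14 mm of centre; cup on the coaster within 18 mm of centre; walker on the handle's pad within 10 mm, handle standing; all upright (0.08 rad), at rest, let go (z of pot_dark_c in the frame of tray between 0.029 and 0.037 m and z of pot_mid_c in the frame of tray between 0.029 and 0.037 m and z of pot_light_c in the frame of tray between 0.029 and 0.037 m and x of pot_mid_c in the frame of tray between -0.014 and 0.014 m and y of pot_mid_c in the frame of tray between -0.014 and 0.014 m and ((y of tray in the frame of palette above 0 m and x of pot_dark_c in the frame of tray between -0.014 and 0.014 m and y of pot_dark_c in the frame of tray between -0.072 and -0.044 m and x of pot_light_c in the frame of tray between -0.014 and 0.014 m and y of pot_light_c in the frame of tray between 0.044 and 0.072 m) or (y of tray in the frame of palette below 0 m and x of pot_dark_c in the frame of tray between -0.014 and 0.014 m and y of pot_dark_c in the frame of tray between 0.044 and 0.072 m and x of pot_light_c in the frame of tray between -0.014 and 0.014 m and y of pot_light_c in the frame of tray between -0.072 and -0.044 m)) and horizontal distance between cup_c and coaster below 0.018 m and z of cup_c in the frame of coaster between 0.038 and 0.046 m and horizontal distance between walker_c and handle below 0.01 m and z of walker_c in the frame of handle between 0.095 and 0.103 m and angle between each of handle, pot_dark_c, pot_mid_c, pot_light_c, cup_c, walker_c's own z axis and vertical below 0.08 rad and height (world z) of handle below 0.006 m and linear speed of each of pot_dark, pot_mid, pot_light, cup, walker, handle below 0.02 m/s); the robot touches nothing.
It fails at once if the red pot is shifted by more than 20 mm (distance of pot_red_c from where it was at the start of the episode above 0.02 m).
It fails at once if a pot, the cup, the walker model or the painting handle is tipped over (angle between any of pot_dark_c, pot_mid_c, pot_light_c, pot_red_c, cup_c, walker_c, handle's own z axis and vertical above 1 rad).
It also fails if it takes over 141 s, if anything falls off the work surface, if the arm or the gripper's body presses on something with over 40 N, if the wrist force passes 120 N, or if a joint passes its speed limit or range.

## Working session

There is one attempt and no reset: what is moved stays moved. The work goes in short steps, each a Python script; the robot and the scene stay as the last script left them, time stands still between calls to the robot, and variables do not carry over. Pictures are saved under pics/ and viewed, and the job is handed in when it is done.

```bash
mkdir -p pics; ls; python3 - <<'E'
from bench import env, kinematics, monitor, eyes, job
import cv2,numpy as np
for n in("scene","top"):
    d=eyes.grab_frame(n); cv2.imwrite(f"pics/{n}0.png",cv2.resize(d["frame"][:,:,::-1],(800,600),interpolation=cv2.INTER_CUBIC))
    np.savez(f"{n}0.npz",**d); print(n,d["mtx"].tolist(),np.round(d["view"],3).tolist())
s=monitor.sense();print(s)
print(env.hold_point_z)
E
```

```text
pics
scene [[397.14252577181446, 0.0, 279.98311256538375], [0.0, 397.14252577181446, 213.5404228226774], [0.0, 0.0, 1.0]] [[-0.053, 0.998, 0.018, -0.007], [0.58, 0.045, -0.813, -0.282], [-0.813, -0.033, -0.582, 1.335], [0.0, 0.0, 0.0, 1.0]]
top [[538.72314844996, 0.0, 275.9369132279726], [0.0, 538.72314844996, 206.13235243524772], [0.0, 0.0, 1.0]] [[0.005, -1.0, 0.001, 0.021], [-0.982, -0.005, -0.189, 0.549], [0.189, 0.0, -0.982, 1.468], [0.0, 0.0, 0.0, 1.0]]
{'clock': 0.1, 'joints': array([-1.48041529e+00,  3.13379090e-01,  1.49834439e+00,  2.53901223e-05,
        1.33099688e+00, -2.23410641e-01]), 'qvel': array([ 0.00156453, -0.00236866, -0.00163179, -0.00030116,  0.00036751,
        0.00104374]), 'joint_efforts': array([ 3.77115444e-03, -4.12899792e+01, -2.60144198e+01, -1.27586591e-04,
        2.93749428e-03,  6.83689649e-06]), 'position': array([ 0.1620191 , -0.49914127,  0.23080625]), 'ee_rot': array([ 0.41603952,  0.57223966, -0.41542795,  0.57172765]), 'contact_force': array([ 0.41946881, -0.16167233,  0.97253317]), 'ft_torque': array([ 0.02096159, -0.02659163,  0.01420829]), 'finger_gap': 1.000618911172485}
0.0187
```

View pics/scene0.png

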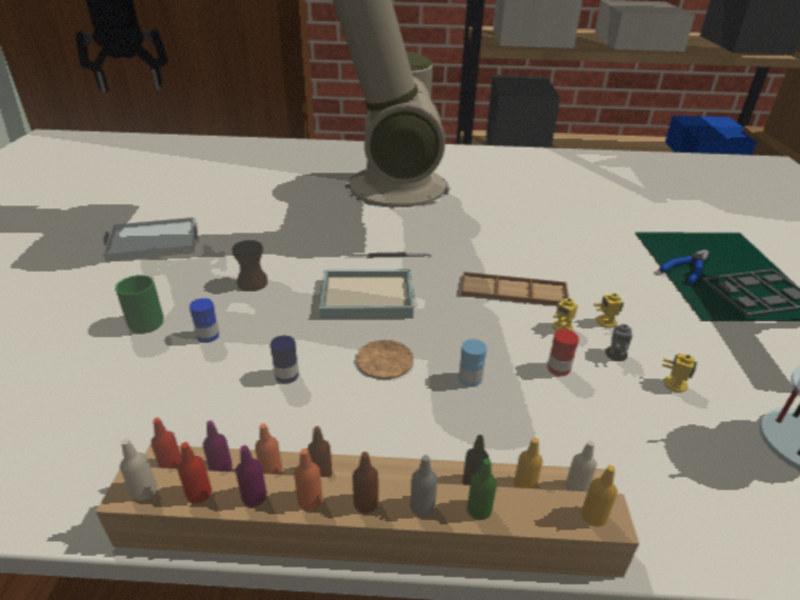

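View pics/top0.png

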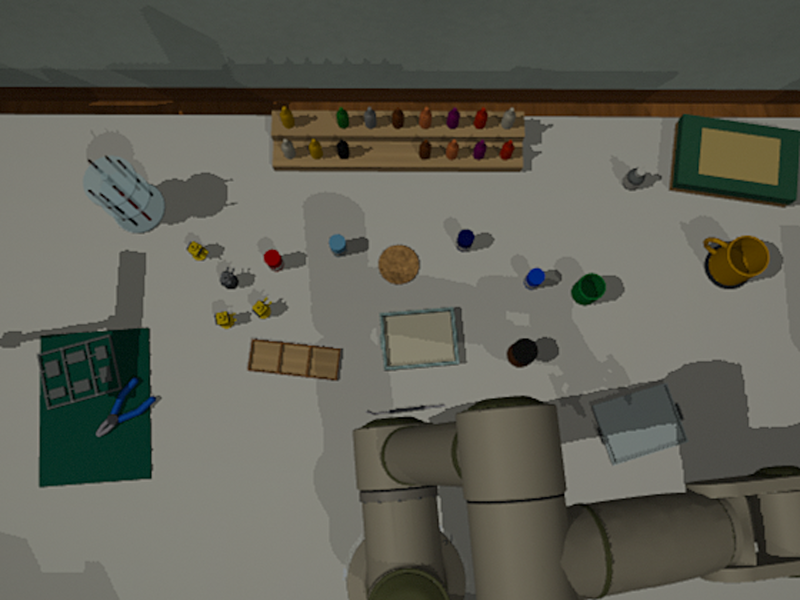

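Which thing is which (top0 view pixels):
- **Walker:** the grey one at (229,278) is the candidate. The yellow look-alikes are at (197,250), (262,308) and (224,318). A grey bottle stands at (633,178) beside the box.
- **Pots:** dark (466,238), mid (536,277), light (338,243), red (273,258).
- **Cup:** green at (588,289). The orange mug at (738,258) is not it.
- **Tray:** the plywood one at (295,359). The dark green mat also holds a gridded frame at (80,370), and the wooden bottle rack is at (398,140).
- **Palette:** (421,338), with its lid at (638,420).
- **Handle:** (522,352).

I'll check these in a close crop and measure them.

```bash
cat > h.py <<'E'
import numpy as np,cv2
def cast(d,uv,z):
    K,V=d["mtx"],d["view"];R,t=V[:3,:3],V[:3,3]
    C=-R.T@t; r=R.T@np.linalg.inv(K)@np.array([uv[0],uv[1],1.0])
    return C+r*(z-C[2])/r[2]
def proj(d,P):
    p=d["view"][:3,:3]@np.asarray(P,float)+d["view"][:3,3];q=d["mtx"]@p;return q[:2]/q[2]
def blobs(d,f,roi,minA=15,hull=True):
    """roi u0,v0,u1,v1 native; returns [(area,centroid,bbox)]"""
    u0,v0,u1,v1=roi;im=d["frame"][v0:v1,u0:u1]
    hsv=cv2.cvtColor(im,cv2.COLOR_RGB2HSV).astype(int)
    m=f(hsv,im.astype(int)).astype(np.uint8)*255
    m=cv2.morphologyEx(m,cv2.MORPH_CLOSE,np.ones((3,3),np.uint8))
    out=[]
    for c in cv2.findContours(m,cv2.RETR_EXTERNAL,cv2.CHAIN_APPROX_NONE)[0]:
        a=cv2.contourArea(c)
        if a>=minA:
            h=cv2.convexHull(c);M=cv2.moments(h);x,y,w,hh=cv2.boundingRect(c)
            out.append((a,(M['m10']/M['m00']+u0,M['m01']/M['m00']+v0),(x+u0,y+v0,w,hh),h.reshape(-1,2)+[u0,v0]))
    return sorted(out,key=lambda o:-o[0])
def crop(d,roi,fn,s):
    u0,v0,u1,v1=roi
    cv2.imwrite(fn,cv2.resize(d["frame"][v0:v1,u0:u1,::-1],None,fx=s,fy=s,interpolation=cv2.INTER_CUBIC))
E
python3 - <<'E'
from h import *
t=dict(np.load('top0.npz'));s=dict(np.load('scene0.npz'))
crop(t,(120,150,290,280),'pics/t_l.png',4.6)
crop(t,(260,150,430,280),'pics/t_r.png',4.6)
crop(s,(370,190,500,280),'pics/s_r.png',6)
for d,n in((t,'top'),(s,'scene')):
    K,V=d["mtx"],d["view"];print(n,(-V[:3,:3].T@V[:3,3]).round(3))
E
```

```text
top [0.261 0.023 1.545]
scene [1.248 0.064 0.547]
```

View pics/t_l.png

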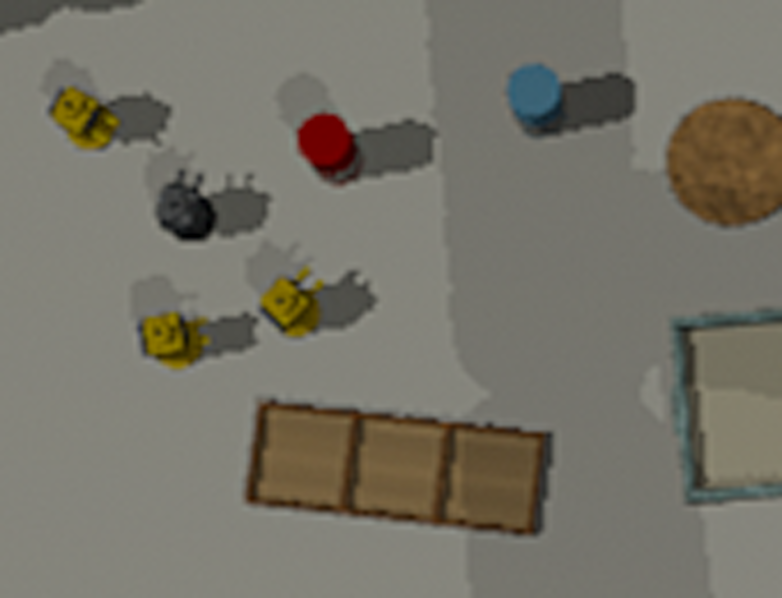

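View pics/t_r.png

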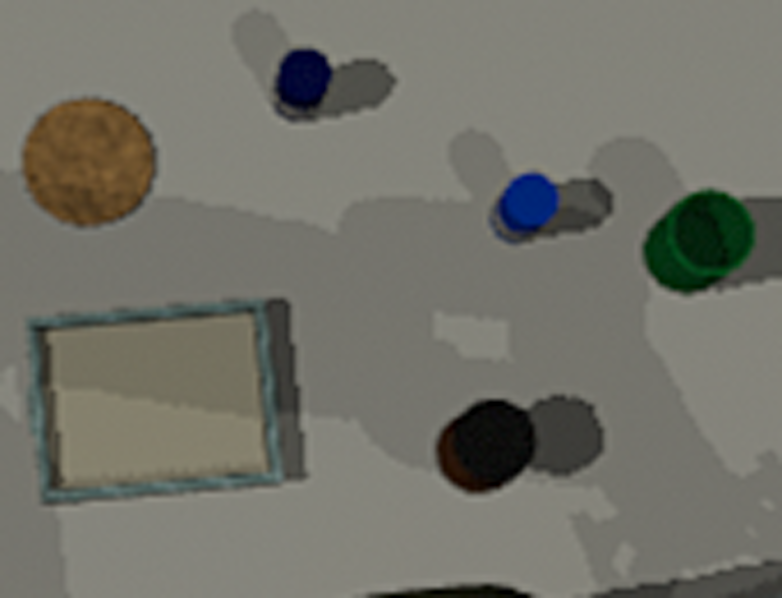

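View pics/s_r.png

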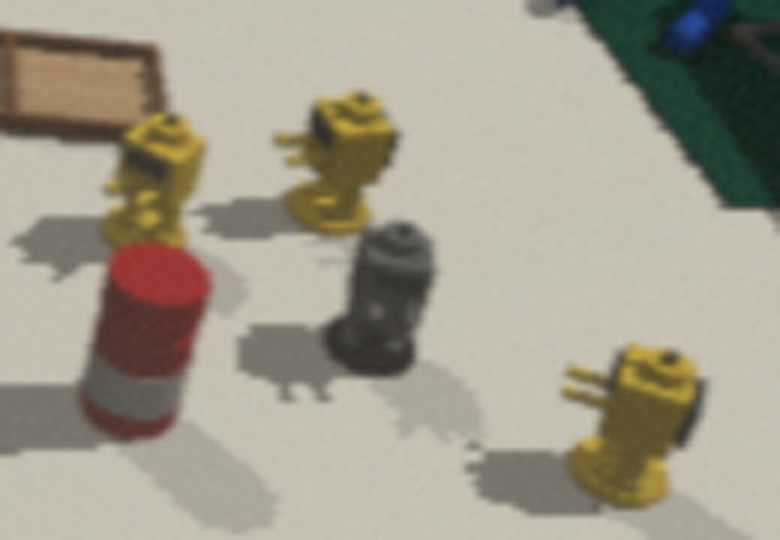

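The crops confirm the choices. The only grey two-legged model is at t_l (187,213), and its guns point up in the image (world +x). The light pot is at t_l (535,95). In t_r, dark is at (303,80), mid at (527,205), the cup at (700,240) and the handle at (487,445).

```bash
cat > meas.py <<'E'
from h import *
H=lambda lo,hi,s,v=0:(lambda h,r:(h[...,0]>=lo)&(h[...,0]<=hi)&(h[...,1]>=s)&(h[...,2]>=v))
# name:(filter, z of silhouette mid)
F={'dark':(H(112,125,150,20),.03),'mid':(H(108,122,200,110),.03),'light':(H(95,110,90,80),.03),'red':(H(0,4,180,60),.03),
 'cup':(H(60,85,120,20),.037),'coaster':(H(8,20,90,90),.005)}
def show(d,roi,names,minA=15):
    for n in names:
        f,z=F[n]
        for a,c,b,h in blobs(d,f,roi,minA)[:4]:
            print(n,'area',a,'px',np.round(c,1),'bbox',b,'->',cast(d,c,z)[:2].round(4))
E
python3 - <<'E'
from meas import *
t=dict(np.load('top0.npz'));s=dict(np.load('scene0.npz'))
print('top');show(t,(120,150,430,280),F)
print('scene');show(s,(60,160,500,280),F)
hs=cv2.cvtColor(t['frame'],cv2.COLOR_RGB2HSV)
for u,v in((326,166),(375,194),(236,170),(190,181),(415,203),(279,185),(365,246),(356,250),(160,196),(190,250)): print((u,v),hs[v,u],t['frame'][v,u])
E
```

```text
top
dark area 88.5 px [325.6 166.5] bbox (321, 161, 11, 12) -> [ 0.6709 -0.1202]
dark area 16.0 px [374.4 193.7] bbox (368, 188, 13, 12) -> [ 0.5908 -0.2596]
mid area 78.0 px [375.  192.9] bbox (370, 188, 11, 11) -> [ 0.593  -0.2614]
light area 86.0 px [235.7 169.5] bbox (231, 164, 11, 13) -> [0.6606 0.141 ]
red area 84.5 px [190.3 180.4] bbox (185, 175, 12, 13) -> [0.6274 0.2716]
cup area 343.0 px [411.7 201.9] bbox (400, 191, 24, 22) -> [ 0.5657 -0.3639]
coaster area 998.0 px [205.6 251.7] bbox (175, 239, 62, 26) -> [0.4237 0.2244]
coaster area 505.5 px [278.4 184.7] bbox (265, 172, 28, 27) -> [0.6219 0.0166]
scene
dark area 73.0 px [140.5 213.4] bbox (134, 210, 14, 8) -> [ 0.5484 -0.2739]
light area 76.5 px [472.7 183.3] bbox (462, 179, 22, 10) -> [0.3544 0.5174]
light area 47.0 px [486.9 189.1] bbox (482, 182, 10, 15) -> [0.3804 0.5436]
cup area 724.5 px [478.1 175.9] bbox (447, 164, 53, 30) -> [0.3276 0.5383]
cup area 476.0 px [485.6 202.3] bbox (467, 185, 33, 39) -> [0.4524 0.5122]
coaster area 774.0 px [360.5 201.4] bbox (323, 192, 75, 21) -> [0.4232 0.2288]
coaster area 747.0 px [268.9 251. ] bbox (250, 239, 39, 25) -> [0.6252 0.0175]
(326, 166) [117 212  54] [ 9 13 54]
(375, 194) [111 255 119] [  0  36 119]
(236, 170) [ 99 125 116] [ 59  98 116]
(190, 181) [  0 255 112] [112   0   0]
(415, 203) [ 69 247  33] [ 1 33 11]
(279, 185) [ 17 147 109] [109  82  46]
(365, 246) [ 34 128  14] [13 14  7]
(356, 250) [ 10 255  33] [33 11  0]
(160, 196) [80 14 56] [53 56 55]
(190, 250) [ 19 118 119] [119  98  64]
```

```bash
python3 - <<'E'
from meas import *
t=dict(np.load('top0.npz'));s=dict(np.load('scene0.npz'))
P={}
for n,roi in(('dark',(315,155,340,180)),('mid',(365,183,388,203)),('light',(225,160,247,180)),('red',(180,170,200,190))):
    a,c,b,h=blobs(t,F[n][0],roi)[0];P[n]=cast(t,c,.057);print(n,P[n].round(4))
f=lambda h,r:(h[...,2]<22)|((h[...,0]<20)&(h[...,1]>150)&(h[...,2]<60))
for a,c,b,h in blobs(t,f,(348,230,400,262),60): print('handle sil',a,np.round(c,1),b,cast(t,c,.036).round(4))
f=lambda h,r:(h[...,2]<22)&(r[...,0]<=r[...,1]+1)
for a,c,b,h in blobs(t,f,(348,230,400,262),60): print('handle pad',a,np.round(c,1),b,cast(t,c,.072).round(4))
a,c,b,h=blobs(t,F['coaster'][0],(170,230,245,272))[0]
H=np.array([cast(t,p,.008)[:2] for p in h],np.float32);print('tray',cv2.minAreaRect(H))
a,c,b,h=blobs(t,F['coaster'][0],(262,168,296,202))[0]
H=np.array([cast(t,p,.004)[:2] for p in h],np.float32);print('coaster',cv2.minEnclosingCircle(H),cast(t,c,.005))
a,c,b,h=blobs(t,F['cup'][0],(395,185,430,216))[0];P['cup']=cast(t,c,.037);print('cup',P['cup'])
# palette
f=lambda h,r:(h[...,0]>=80)&(h[...,0]<=105)&(h[...,1]>=40)
for a,c,b,h in blobs(t,f,(262,210,330,262),60):
    H=np.array([cast(t,p,.02)[:2] for p in h],np.float32);print('palette',cv2.minAreaRect(H))
# scene: overlays
im=s['frame'][:,:,::-1].copy();im=cv2.resize(im,None,fx=4,fy=4,interpolation=cv2.INTER_CUBIC)
def circ(im,p,r,z,sc,d,col=(0,255,255)):
    pts=[proj(d,(p[0]+r*np.cos(a),p[1]+r*np.sin(a),z)) for a in np.linspace(0,6.283,40)]
    cv2.polylines(im,[np.int32(np.array(pts)*sc+sc/2)],True,col,1)
for n in('dark','mid','light','red'):
    circ(im,P[n],.017,0,4,s);circ(im,P[n],.017,.06,4,s)
circ(im,P['cup'],.027,0,4,s);circ(im,P['cup'],.027,.074,4,s)
cv2.imwrite('pics/ov_a.png',im[780:1120,300:960]);cv2.imwrite('pics/ov_b.png',im[880:1120,1250:1900])
# walker
f=lambda h,r:(h[...,2]<75)&(h[...,1]<60)
crop(t,(145,180,185,205),'pics/walk.png',18)
E
```

```text
dark [ 0.6636 -0.1177  0.057 ]
mid [ 0.5871 -0.2563  0.057 ]
light [0.6535 0.1389 0.057 ]
red [0.6208 0.2672 0.057 ]
handle sil 274.0 [365.4 246.5] (355, 237, 21, 20) [ 0.4374 -0.2285  0.036 ]
handle pad 202.0 [367.3 245.2] (359, 237, 17, 18) [ 0.4368 -0.2277  0.072 ]
tray ((0.423800528049469, 0.22336140275001526), (0.16939876973628998, 0.06093409284949303), 84.09529876708984)
coaster ((0.6222245097160339, 0.016230987384915352), 0.04077353700995445) [0.62190003 0.01659914 0.005     ]
cup [ 0.56571368 -0.36390505  0.037     ]
palette ((0.46668916940689087, -0.02563636749982834), (0.11369124054908752, 0.15116748213768005), 5.105758190155029)
```

View pics/ov_a.png

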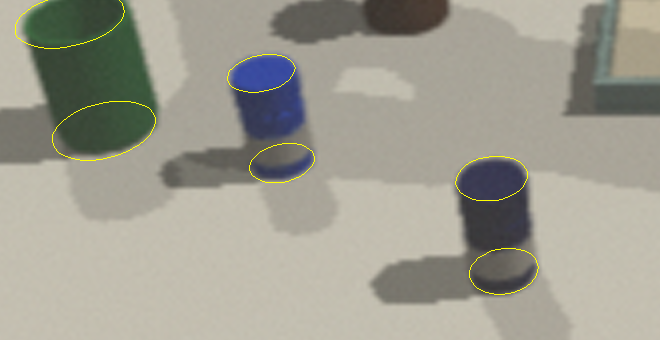

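View pics/ov_b.png

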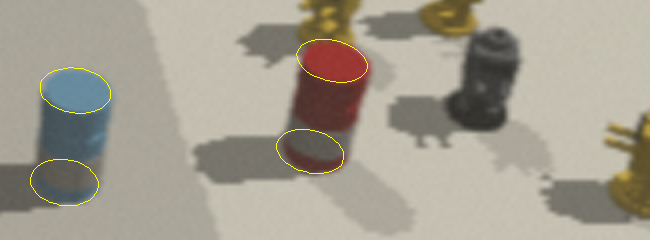

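View pics/walk.png

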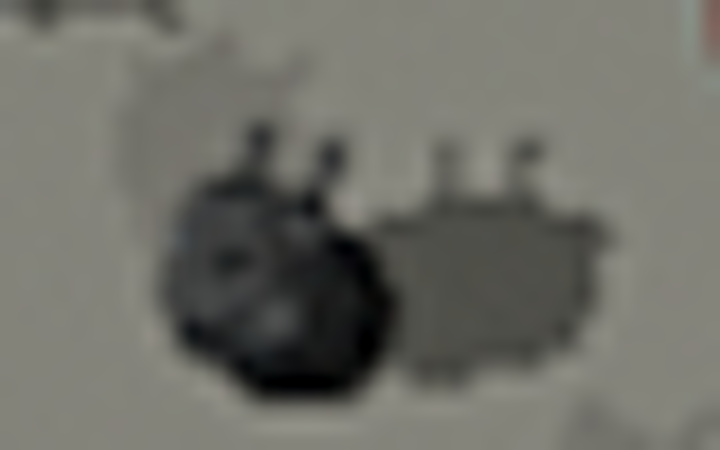

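The overlays agree for the pots to within about 1 px, and the cup appears roughly 3 mm further towards +y in the scene view. In the walker crop, the base disc centre is near (291,296), the dome near (232,255), and the gun tips are at (262,130) and (330,155). Next I'll get the walker's position and yaw from both views.

```bash
python3 - <<'E'
from meas import *
t=dict(np.load('top0.npz'));s=dict(np.load('scene0.npz'))
print('base',cast(t,(161.2,196.4),.004),cast(s,(432,248),.003))
print('dome',cast(t,(157.9,194.2),.054),cast(s,(436.2,228.8),.054))
for d,a,b,z in((t,(159.55,187.2),(163.3,188.6),.031),(t,(169.8,188),(174.3,188.1),0),(s,(417.8,256.7),(423.5,256.2),0)):
    A,B=cast(d,a,z),cast(d,b,z);v=B-A;print(A[:2].round(4),B[:2].round(4),np.linalg.norm(v).round(4),np.degrees(np.arctan2(v[0],abs(v[1]))*np.sign(-v[1])))
# gray silhouette blobs
f=lambda h,r:(h[...,2]<64)
for a,c,b,h in blobs(t,f,(150,184,168,205),20): print(a,c,b,cast(t,c,.022))
crop(s,(410,220,450,255),'pics/walk_s.png',18)
E
```

```text
base [0.58525914 0.35918034 0.004     ] [0.58786275 0.361705   0.003     ]
dome [0.58104484 0.35790646 0.054     ] [0.58742386 0.35821266 0.054     ]
[0.6066 0.3593] [0.6026 0.3483] 0.0117 -20.377618981411892
[0.6115 0.3359] [0.6112 0.3227] 0.0132 -1.0263222116207553
[0.6147 0.3264] [0.6123 0.3387] 0.0125 11.276093676066989
98.0 (160.64377682403435, 195.1645207439199) (155, 187, 13, 15) [0.58510859 0.35702808 0.022     ]
```

View pics/walk_s.png

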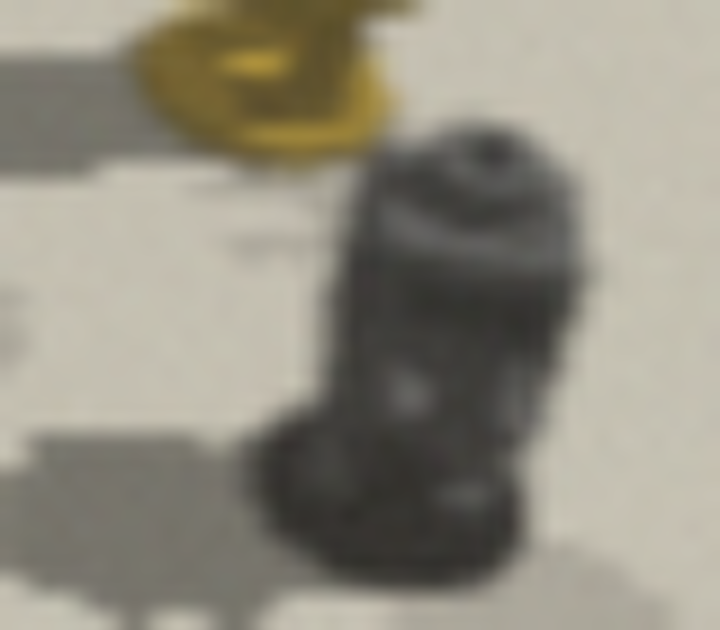

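```bash
python3 - <<'E'
from meas import *
t=dict(np.load('top0.npz'));s=dict(np.load('scene0.npz'))
A,B=cast(s,(431.4,231.9),.046),cast(s,(441.9,234.2),.046);print(A,B,B-A)
crop(t,(150,160,230,200),'pics/sh.png',10)
o=cast(t,(209.1,181.1),0)-[.6208,.2672,0];print('red shadow off',o)
o2=cast(t,(120+612/4.6,150+97/4.6),0)-[.6535,.1389,0];print('light',o2)
for m in((.6114,.3293),(.6135,.3326)):
    g=np.array(m)-o[:2]*31/60-[.586,.360];print(g,np.linalg.norm(g),np.degrees(np.arctan2(g[1],g[0])))
E
```

```text
[0.58813198 0.35019451 0.046     ] [0.59426471 0.36989192 0.046     ] [0.00613273 0.01969741 0.        ]
red shadow off [ 0.01205916 -0.0462231   0.        ]
light [ 0.01042453 -0.04704089  0.        ]
[ 0.01916944 -0.00681806] 0.020345840757310604 -19.579135586562057
[ 0.02126944 -0.00351806] 0.021558423882156532 -9.391955509426646
```

View pics/sh.png

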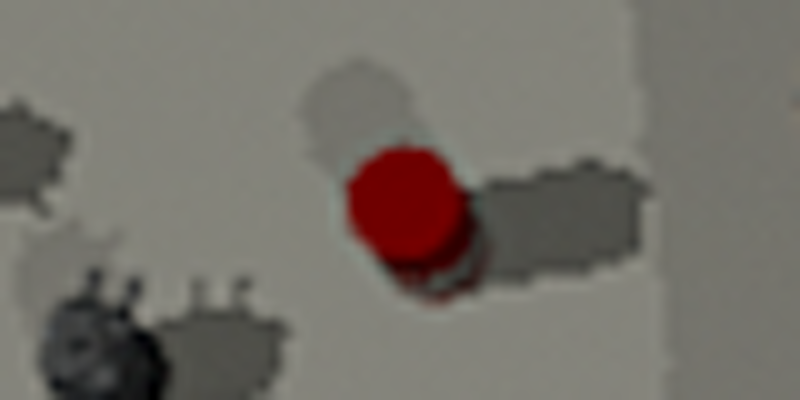

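Walker yaw estimates scatter from −20° to +11°. The hull-edge and axis-based ones cluster near −15°, so I'll use that and let the flat pads align the hull. The tray centre is about (.424,.2215), with its y axis at 84° and its −y end towards the palette. I'll start with the light pot.

```bash
cat > act.py <<'E'
from h import *
from bench import env, kinematics, monitor, eyes, job
from scipy.spatial.transform import Rotation as Ro
def down(psi):
    z=np.array([np.cos(psi),np.sin(psi),0]);x=np.array([0,0,-1.]);return Ro.from_matrix(np.c_[x,np.cross(z,x),z]).as_quat()
UP=.22
T=np.array([.424,.2215]);YD=np.array([.103,.995]);YD/=np.linalg.norm(YD);PSI=np.arctan2(-YD[0],YD[1])
def go(xy,psi,z=UP):
    best=None;cur=monitor.sense()['joints']
    for p in(psi,psi+np.pi,psi-np.pi):
        j=kinematics.ik([xy[0],xy[1],z],down(p))
        if j is not None:
            c=np.abs(np.array(j)-cur).max()
            if best is None or c<best[0]-1e-3:best=(c,p)
    env.reach([xy[0],xy[1],z],down(best[1]))
def pick(xy,psi,z,effort):
    go(xy,psi);g=env.movel([xy[0],xy[1],z],velocity=.15,guard=12)
    s=monitor.sense();print('down guard',g,s['position'].round(4))
    if g: return False
    env.close_gripper(effort);s=monitor.sense();print('gap',s['finger_gap']*85,'mm')
    env.movel([xy[0],xy[1],UP],velocity=.2);s=monitor.sense();print('lifted gap',s['finger_gap']*85,s['position'].round(4),s['contact_force'].round(2))
    return True
def place(xy,psi,z):
    go(xy,psi);env.movel([xy[0],xy[1],z+.03],velocity=.2);g=env.movel([xy[0],xy[1],z],velocity=.05,guard=6)
    s=monitor.sense();print('place guard',g,s['position'].round(4))
    env.release();env.hold(.2);env.movel([xy[0],xy[1],UP],velocity=.2);print('clock',monitor.sense()['clock'])
def snap(tag):
    r={}
    for n in('top','scene'):
        d=eyes.grab_frame(n);np.savez(f'{n}_{tag}.npz',**d);r[n]=d
        cv2.imwrite(f"pics/{n}_{tag}.png",cv2.resize(d["frame"][:,:,::-1],(800,600),interpolation=cv2.INTER_CUBIC))
    return r
E
python3 - <<'E'
from act import *
if pick((.6535,.1395),PSI,.022,30): place(T+.058*YD,PSI,.0255)
snap('1')
E
```

```text
down guard False [0.654  0.1395 0.023 ]
gap 33.04038303995576 mm
lifted gap 33.000796495058694 [0.6531 0.1395 0.2186] [-0.01  0.19 -0.05]
place guard True [0.4295 0.279  0.0252]
clock 10.55
```

View pics/scene_1.png

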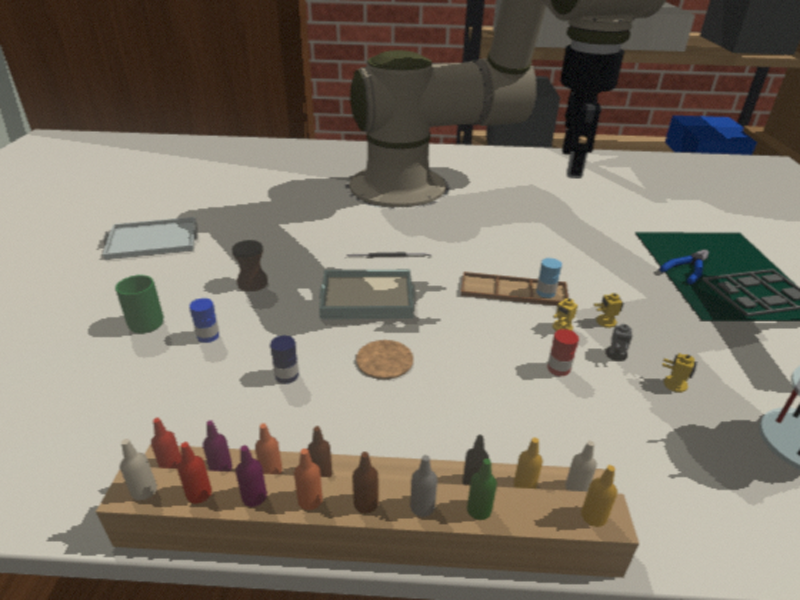

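The light pot stands upright in the far compartment at (549,278). Mid and dark are next.

```bash
python3 - <<'E'
from act import *
if pick((.5871,-.2563),PSI,.022,30): place(T,PSI,.0255)
if pick((.6636,-.1177),PSI,.022,30): place(T-.058*YD,PSI,.0255)
d=snap('2')
crop(d['top'],(160,220,260,280),'pics/tray2.png',7)
E
```

```text
down guard False [ 0.5875 -0.2565  0.0229]
gap 32.77659440060542 mm
lifted gap 32.74134462923795 [ 0.5867 -0.2561  0.2187] [-0.63 -0.34 -0.98]
place guard True [0.4235 0.2214 0.0252]
clock 21.0917
down guard False [ 0.6641 -0.1178  0.023 ]
gap 33.21619859039268 mm
lifted gap 33.31225585981775 [ 0.6632 -0.1176  0.2186] [ 0.95  0.32 -0.41]
place guard True [0.4175 0.1637 0.0252]
clock 30.6167
```

View pics/scene_2.png

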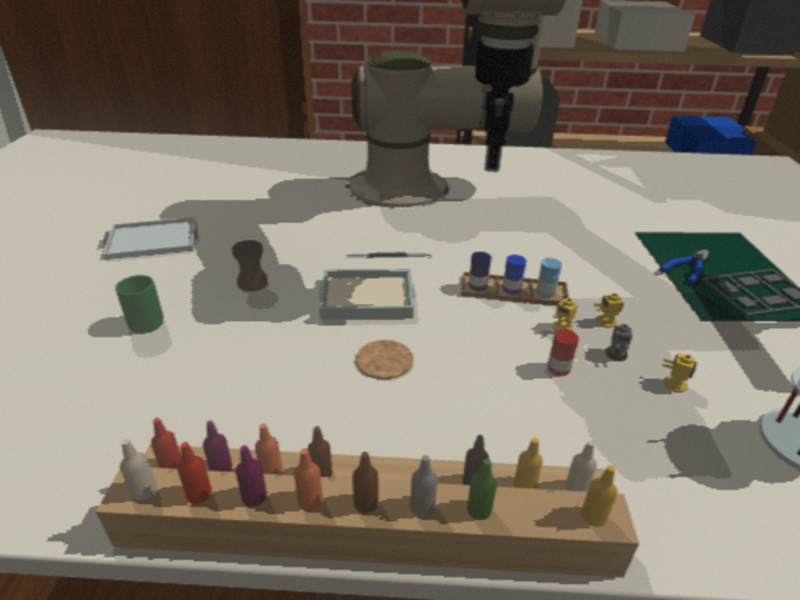

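View pics/tray2.png

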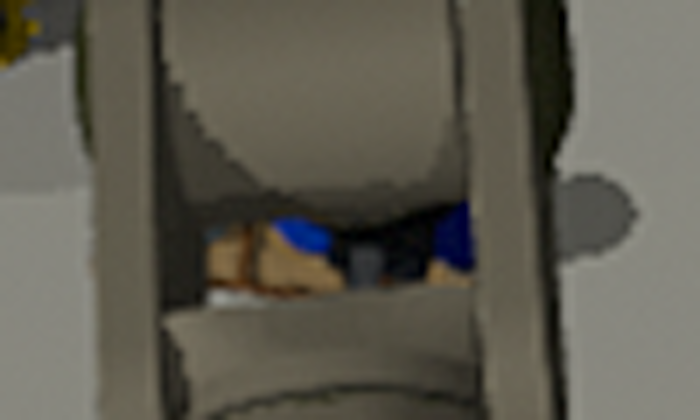

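```bash
python3 - <<'E'
from act import *
if pick((.5657,-.3620),PSI,.028,25): place((.6222,.0165),PSI,.0338)
d=snap('3')
E
```

```text
down guard False [ 0.5661 -0.3623  0.029 ]
gap 53.012568837241226 mm
lifted gap 52.98478620478707 [ 0.5653 -0.3617  0.2185] [ 0.64 -0.55 -1.75]
place guard True [0.6215 0.0166 0.0336]
clock 40.2833
```

View pics/scene_3.png

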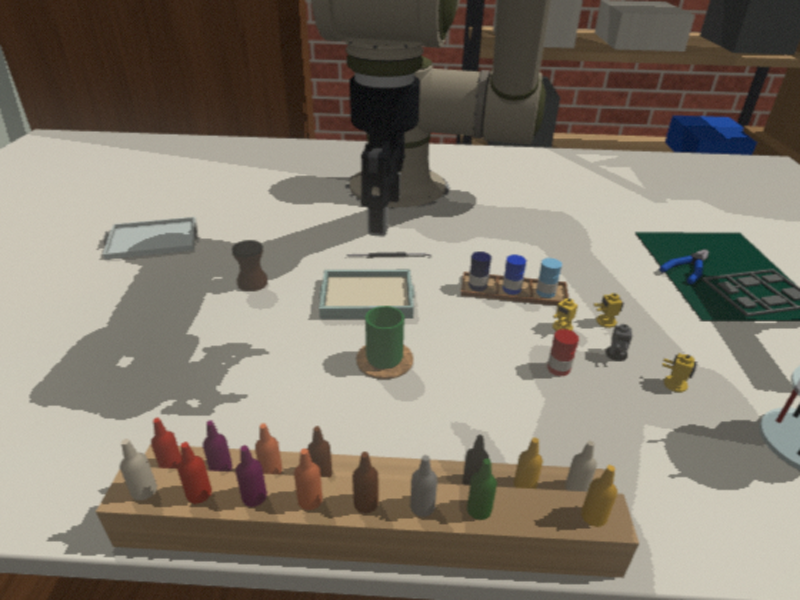

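View pics/top_3.png

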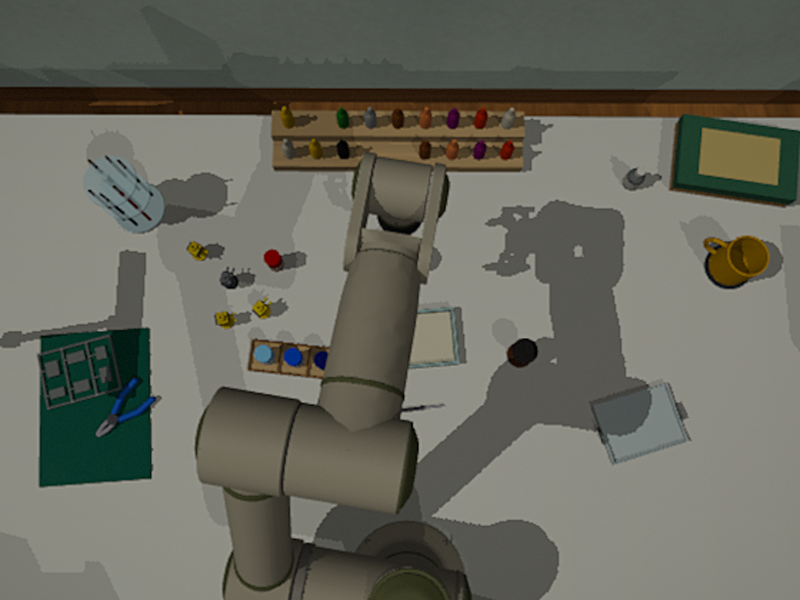

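The cup is on the coaster at (385,345), and the pots stand in order. Next I'll pick the walker and cross-check the handle pad in the scene view.

```bash
python3 - <<'E'
from act import *
s=dict(np.load('scene_3.npz'))
f=lambda h,r:(h[...,2]<70)
for a,c,b,h in blobs(s,f,(160,165,192,207),60): print('handle scene',a,np.round(c,1),b,cast(s,c,.036).round(4))
circs=[]
im=cv2.resize(s['frame'][:,:,::-1],None,fx=4,fy=4,interpolation=cv2.INTER_CUBIC)
for r,z in((.025,.072),(.026,0)):
    pts=[proj(s,(.437+r*np.cos(a),-.228+r*np.sin(a),z)) for a in np.linspace(0,6.283,40)];cv2.polylines(im,[np.int32(np.array(pts)*4+2)],True,(0,255,255),1)
cv2.imwrite('pics/hand.png',cv2.resize(im[640:840,600:800],None,fx=3,fy=3))
if pick((.586,.3595),np.radians(75),.016,25):
    d=snap('4'); p=monitor.sense()['position'];q=proj(d['scene'],p);print(q,proj(d['top'],p))
    u,v=int(q[0]),int(q[1]);crop(d['scene'],(u-40,max(v-50,0),u+40,v+30),'pics/held.png',7)
E
```

```text
handle scene 359.0 [172.2 183.4] (163, 169, 20, 34) [ 0.4269 -0.2356  0.036 ]
down guard False [0.5865 0.3597 0.017 ]
gap 23.344876002851414 mm
lifted gap 23.334614431208127 [0.5856 0.3593 0.2186] [-0.47  0.2   0.3 ]
[458.97064257 156.37835626] [143.46082051 178.68459412]
```

View pics/hand.png

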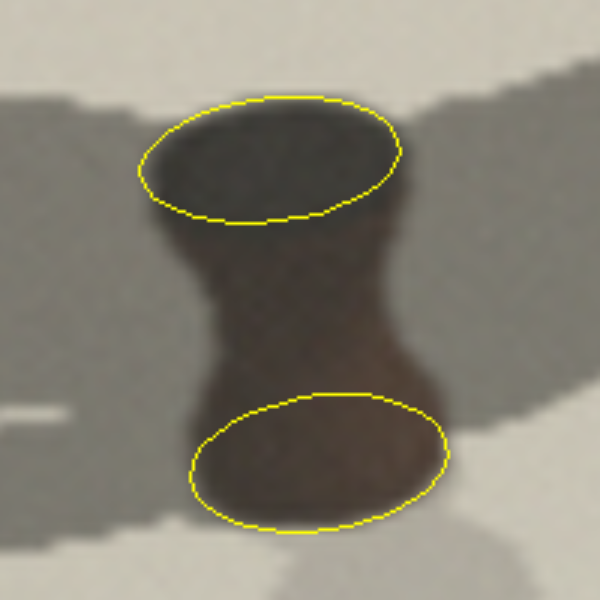

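View pics/held.png

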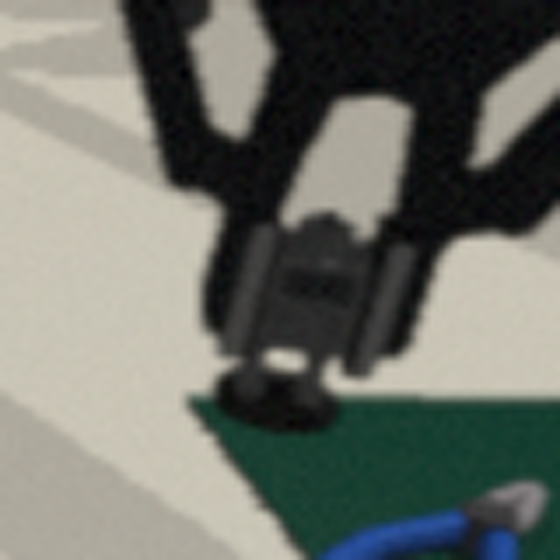

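The walker is held upright between its flat sides, with its base at held.png (278,397). The handle overlay fits to about 1 mm. I'll measure the base's offset from the TCP before placing.

```bash
python3 - <<'E'
from act import *
s=dict(np.load('scene_4.npz'));p=monitor.sense()['position']
b=cast(s,(418+278/7,106+397/7),p[2]-.017+.002);off=b-p;print('offset',off.round(4))
R=Ro.from_quat(monitor.sense()['ee_rot']).as_matrix();print('along pad(tool y), jaw(tool z)',(R.T@off).round(4))
for ps in(75,-105): print(kinematics.ik([.437,-.2275,UP],down(np.radians(ps))))
print(monitor.sense()['joints'])
E
```

```text
offset [-0.0041  0.0031 -0.015 ]
along pad(tool y), jaw(tool z) [0.015  0.0048 0.002 ]
[-7.18296666e-01  2.51068105e-01  1.61000388e+00 -4.44089210e-16
  1.28052067e+00 -2.02729361e+00]
[-7.18296666e-01  2.51068105e-01  1.61000388e+00 -4.44089210e-16
  1.28052067e+00  1.11429905e+00]
[ 3.80283338e-01  7.01716171e-01  9.28561878e-01  7.18689463e-06
  1.51361395e+00 -9.28727606e-01]
```

```bash
python3 - <<'E'
from act import *
R=Ro.from_quat(monitor.sense()['ee_rot']).as_matrix()
tgt=np.array([.437,-.2275])-.0035*R[:2,1];print(tgt)
place(tgt,np.radians(75),.0885)
go((.35,.02),PSI,.3)
d=snap('5')
crop(d['top'],(340,225,400,270),'pics/h_top.png',12);crop(d['scene'],(150,140,210,210),'pics/h_sc.png',8)
E
```

```text
[ 0.44038075 -0.22840582]
place guard True [ 0.4401 -0.2282  0.0881]
clock 50.1083
```

View pics/h_top.png

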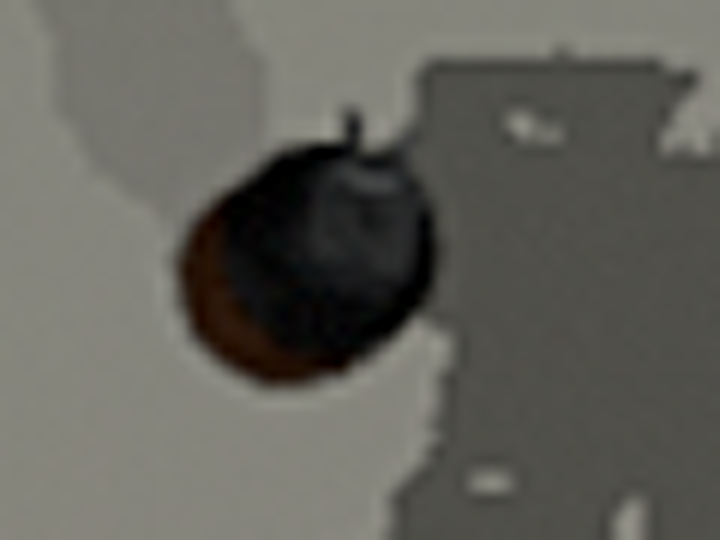

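View pics/h_sc.png

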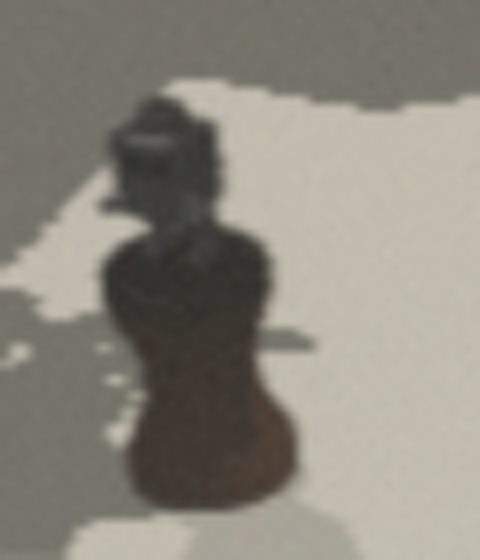

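View pics/top_5.png

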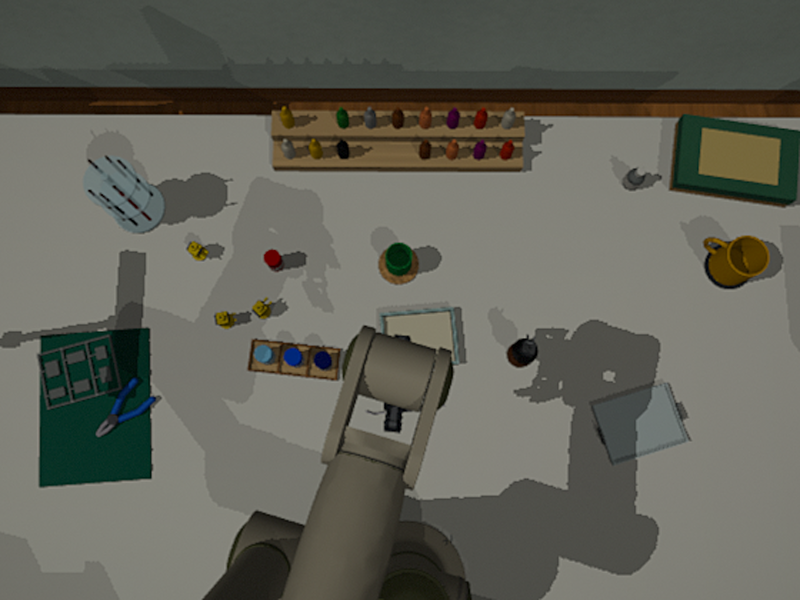

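```bash
python3 - <<'E'
from act import *
o=[]
for n,roi in(('top',(352,230,382,258)),('scene',(158,145,190,182))):
    d=dict(np.load(f'{n}_5.npz'));f=d['frame'].astype(float)
    f=np.clip((f/ (70 if n=='top' else 110)),0,1)**.5*255
    e=dict(d);e['frame']=f.astype(np.uint8);crop(e,roi,f'pics/e_{n}.png',16)
d=dict(np.load('top_5.npz'));print('dome',cast(d,(340+368/12,225+205/12),.126))
s=dict(np.load('scene_5.npz'));print('dome',cast(s,(150+160/8,140+105/8),.126))
E
```

```text
dome [ 0.43859098 -0.22778876  0.126     ]
dome [ 0.4410345  -0.22403093  0.126     ]
```

View pics/e_top.png

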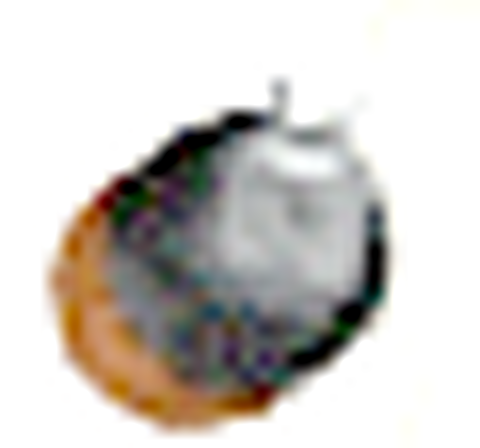

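View pics/e_scene.png

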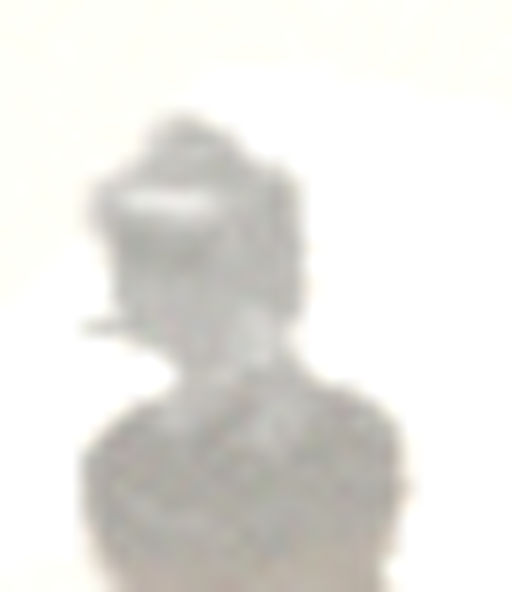

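```bash
python3 - <<'E'
from act import *
s=dict(np.load('scene_5.npz'));t=dict(np.load('top_5.npz'))
print('feet mid',cast(s,(158+230/16,145+418/16),.077),'pad pred px',proj(s,(.437,-.2275,.072)))
print('hull top',cast(t,(352+297/16,230+207/16),.118))
# brighter contrast scene crop
f=np.clip((s['frame'].astype(float)-35)/45,0,1)*255
e=dict(s);e['frame']=cv2.GaussianBlur(f.astype(np.uint8),(3,3),0);crop(e,(158,145,190,182),'pics/e2.png',16)
from meas import *
show(t,(170,225,245,272),('light','mid','dark'))
show(t,(262,165,296,202),('cup','coaster'));show(t,(180,165,200,190),('red',))
for n in('light','mid','dark','red'):
    b=blobs(t,F[n][0],(170,165,245,272))
    if b: print(n,cast(t,b[0][1],.060)[:2])
for n,k in(('light',1),('mid',0),('dark',-1)):
    print(n,'target',T+k*.058*YD)
E
```

```text
feet mid [ 0.43791148 -0.22632193  0.077     ] pad pred px [172.28382091 172.75470077]
hull top [ 0.43730527 -0.22886078  0.118     ]
light area 96.0 px [183.8 247.3] bbox (178, 242, 12, 12) -> [0.4333 0.2831]
light area 54.0 px [204.2 249.1] bbox (199, 245, 11, 9) -> [0.4284 0.2254]
mid area 85.0 px [204.2 249.3] bbox (199, 244, 11, 12) -> [0.428  0.2253]
dark area 93.5 px [225.5 251.6] bbox (220, 246, 12, 12) -> [0.4216 0.1653]
cup area 304.5 px [278.7 180.8] bbox (270, 170, 18, 23) -> [0.6258 0.016 ]
coaster area 122.0 px [275.3 188.9] bbox (265, 176, 26, 23) -> [0.6092 0.0257]
red area 80.0 px [190. 180.] bbox (185, 175, 11, 11) -> [0.6286 0.2724]
light [0.42991548 0.27792249]
mid [0.42469935 0.22131629]
dark [0.41840316 0.16248137]
red [0.62134507 0.26750871]
light target [0.42997211 0.27919171]
mid target [0.424  0.2215]
dark target [0.41802789 0.16380829]
```

View pics/e2.png

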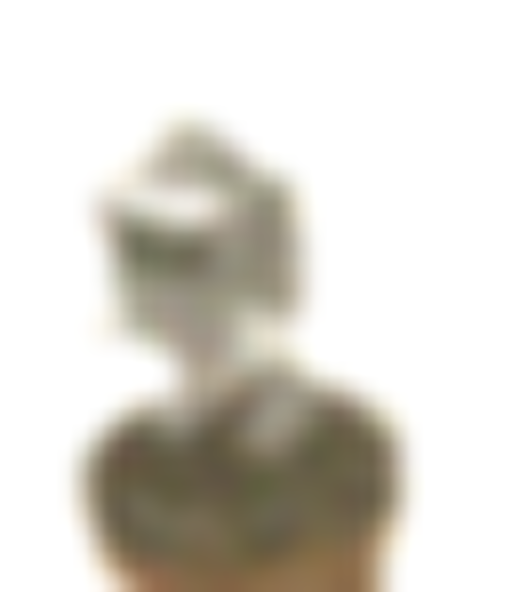

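```bash
python3 - <<'E'
from h import *
t=dict(np.load('top_5.npz'));crop(t,(165,160,305,275),'pics/t5.png',5.2)
s=dict(np.load('scene_5.npz'));crop(s,(250,170,410,270),'pics/s5.png',5)
E
```

```text
(no output)
```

View pics/t5.png

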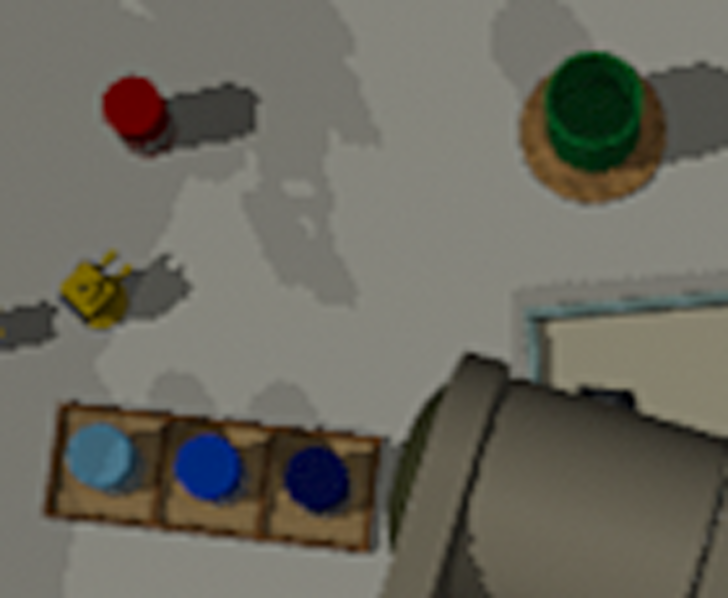

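View pics/s5.png

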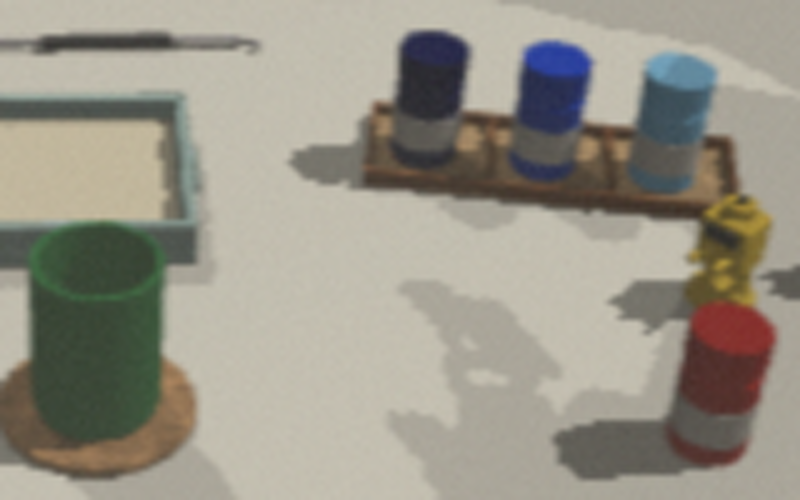

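The walker's feet and hull top both come out within about 2 mm of the pad centre. The pots are within 2 mm of their targets, the cup is inside the coaster, and the red pot hasn't moved. I'm handing in.

```bash
python3 - <<'E'
from act import *
env.hold(.3);print(monitor.sense()['clock']);print(job.hand_in())
E
```

```text
52.125
the job is handed in; nothing more can be done
None
```

I set out the desk as asked and handed the job in at about 52 s of the 141 s allowed; no verdict is reported.

**What I did:**
- The dark, mid and light pots stand in the near, middle and far compartments of the tray.
- The rinse cup is on the coaster.
- The grey walker stands on the handle's pad.
- Everything is let go, and the gripper was withdrawn clear.

**Last checks:**

| Item | Last check |
|---|---|
| Pots | Upright, within about 2 mm of the compartment centres |
| Cup | Upright and inside the coaster, centred to about 4 mm |
| Walker | Upright; feet and hull top within about 2 mm of the pad centre |
| Handle | Standing, not visibly moved |
| Red pot | Within 1 mm of where it started |

**What disagreed:**
- **Walker yaw:** the estimates before the grasp scattered from −20° to +11°. I used −15°, and it gripped squarely.
- **Walker on the pad:** the black base can't be told from the black pad in the pictures, so I judged its position from the feet and hull. Cast from the two cameras, the hull dome differed by about 4 mm.
- **Handle:** one rough dark mask in the scene view put it about 12 mm off, because it took in a shadow. I relied on the top view and an overlay, which agreed with each other.

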